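Four more minutes on the shaker timer

TASK

The cultures on the orbital shaker need four minutes more than is set: with a fingertip between its lobes, push the three-lobed timer dial round clockwise by exactly four clicks, a minute a click, then press the start key right down and let it come back up. Only push and press: do not grip or pinch the dial, do not press the start key before the time is set, leave the plain speed knob as it is, and leave the dishes, plate, bottle, pen and tip box standing where they are.

Things in the scene. Friction and masses are not known exactly. Their poses are not given: they have to be found in the camera images.
- timer_top (a point): Timer dial, the left one on the shaker's deck seen from the robot: three straight black upright-sided finger lobes at 120 degrees (14 mm wide, out to 41 mm from the axis, 20 mm high) round a hub of 32 mm diameter, on a bare metal skirt of 85 mm diameter. Point: on the axis level with the lobes' tops, 20 mm above the skirt, 26 mm above the deck; it turns with the dial, x along the lobe with the white line, z up
- timer_mount: Fixed grey bezel round the timer dial: 98 mm diameter, 3 mm high, with 16 white ticks, one per click. Origin: on the dial's axis, on the deck's surface; z up
- lobe0 (a point): Lobe with the white index line: middle of the upper face of one finger lobe, on its centre line 28 mm from the dial's axis; x points outwards along the lobe, y across it (clockwise side is -y), z up
- lobe1 (a point): Second lobe, 120 degrees anticlockwise (seen from above) from the index lobe: middle of the upper face of one finger lobe, on its centre line 28 mm from the dial's axis; x points outwards along the lobe, y across it (clockwise side is -y), z up
- lobe2 (a point): Third lobe, 240 degrees anticlockwise from the index lobe: middle of the upper face of one finger lobe, on its centre line 28 mm from the dial's axis; x points outwards along the lobe, y across it (clockwise side is -y), z up
- timer (a joint): Turn of the timer dial in rad, 0 at the start, growing clockwise seen from above; endless. Click-stops every 22.5 degrees (0.393 rad, 16 a turn, a minute each): resistance rises at once to about 0.15 N m (some 5 N at a lobe) and fades; half-way to the next stop the dial snaps on by itself into that stop and is held there
- start_top (a point): Start key: round white push-button of 28 mm diameter in a grey ring of 44 mm diameter and 12 mm height, in the middle of the deck, right of the timer dial, in front of the dark display. Point: centre of its upper face, 6 mm above the ring and 18 mm above the deck; z up
- start (a joint): Travel of the start key in m: 0 up, 0.006 fully down (flush with its ring); a spring of 1.5 N at first, 5 N fully down, pushes it back up. It does not latch
- speed_top (a point): Speed knob, to be left alone: plain round smooth black knob, 46 mm diameter at its foot and 22 mm high, on the right of the deck. The point is the centre of its upper face
- speed (a joint): Turn of the speed knob in rad, 0 at the start, clockwise positive; turns with light friction
- shaker_deck (a point): Orbital shaker, 310 x 340 mm, does not move: level control deck 65 mm above the table on the side facing the robot; 69 mm behind the point begins the platform (mat 89 mm, rails 98 mm above the table). Point: on the deck, in its middle; x towards the platform, y left along the deck. Here the dial is at (0, 0.095), start key (-0.022, -0.005), speed knob (0, -0.108) m
- dish_a_c (a point): Bystander: clear culture dish with lid, 90 mm diameter, 16 mm high, on the platform behind the timer dial; its centre
- dish_b_c (a point): Bystander: a second such dish on the platform, behind the speed knob; its centre
- wellplate_c (a point): Bystander: clear six-well plate, 127 x 85 x 20 mm, on the platform between the dishes; its centre
- medium_c (a point): Bystander: amber medium bottle, 64 mm diameter, 105 mm high, on the table to the left of the shaker; its centre
- marker_c (a point): Bystander: marker pen, 140 mm long, 15 mm thick, lying on the table near the left front of the shaker; its centre
- tipbox_c (a point): Bystander: grey pipette-tip box, 122 x 84 x 62 mm, on the table to the right of the shaker; its centre

How it is judged (in metres and radians):
On the way, in this order (a step that is already met when the one before it is completed fails the run):
1. the timer dial stands four clicks clockwise from its start (value of joint timer between 1.451 and 1.691 rad), for 0.2 s.
2. the start key is pressed right down with the dial four clicks on (all of step 1 and value of joint start above 0.0045 m), for 0.04 s.
At the end, for the whole second after the job is handed in: The timer dial rests four clicks clockwise from its start (90 degrees, within 7), the start key was then pressed at least 4.5 of its 6 mm and is up again (within 1 mm), the speed knob is within 0.15 rad and every bystander within 20 mm of its start (all of step 1 and velocity of joint timer between -0.1 and 0.1 rad/s and value of joint start below 0.001 m and value of joint speed between -0.15 and 0.15 rad and distance of each of dish_a_c, dish_b_c, wellplate_c, medium_c, marker_c, tipbox_c from where it was at the start of the episode below 0.02 m); the robot touches nothing.
It fails at once if the start key is pressed (2.5 mm or more) while the dial is not four clicks on (value of joint start above 0.0025 m and not (value of joint timer between 1.451 and 1.691 rad)).
It fails at once if the dial is gripped: its hub or a lobe is between the fingers (contact force between the fingers and timer_mount above 0.5 N and ((y of the grasp point in the frame of lobe0 between -0.005 and 0.005 m and x of the grasp point in the frame of lobe0 between -0.014 and 0.018 m and z of the grasp point in the frame of lobe0 below 0.012 m) or (y of the grasp point in the frame of lobe1 between -0.005 and 0.005 m and x of the grasp point in the frame of lobe1 between -0.014 and 0.018 m and z of the grasp point in the frame of lobe1 below 0.012 m) or (y of the grasp point in the frame of lobe2 between -0.005 and 0.005 m and x of the grasp point in the frame of lobe2 between -0.014 and 0.018 m and z of the grasp point in the frame of lobe2 below 0.012 m) or (horizontal distance between the grasp point and timer_top below 0.01 m and z of the grasp point in the frame of timer_top below 0.012 m))).
It fails at once if the speed knob is turned by more than 0.15 rad (value of joint speed above 0.15 rad or value of joint speed below -0.15 rad).
It fails at once if a bystander is moved, lifted or tipped by more than 20 mm (distance of any of dish_a_c, dish_b_c, wellplate_c, medium_c, marker_c, tipbox_c from where it was at the start of the episode above 0.02 m).
It also fails if it takes over 48 s, if anything falls off the work surface, if the arm or the gripper's body presses on something with over 40 N, if the wrist force passes 120 N, or if a joint passes its speed limit or range.

ROBOT

A 6-joint arm with a two-finger parallel gripper is mounted at the origin on the work surface. World frame = base frame: x ahead of the robot, y to its left, z up, the work surface at z = 0. Lengths are in m, angles in degrees, forces in N, time in s.
With the tool pointing down it reaches from about 0.35 to 0.875 m from the base axis. Payload 4.2 kg.
Tool frame: the origin (TCP) lies where the fingers leave the gripper's body, on its centre line; the fingertips stand 70 mm ahead of it and the grasp point (between the pads) lies 51 mm ahead of it; z points along the fingers, y is the direction in which the jaws open and shut (so a half turn about z gives the same grasp; the last joint's range is limited). The gripper opens to 87 mm and grips with 3 to 60 N. Pads are 19 mm wide; open, the fingers measure 117 mm over their backs; the gripper's body (75 mm by 190 mm) begins 51 mm behind the grasp point.
Start: joints at [-56.287, 22.042, 0.453, 0, -68.411, -14.817], TCP at [0.202, -0.591, 0.292] pointing down, gripper open.
Joint ranges: [-179.83, 179.83], [-69.29, 118.12], [-61.27, 80.66], [-181.25, 117.63], [-171.15, -9.14], [-177.46, 177.46]. Speed limits (degrees/s): [159.86, 159.86, 180, 180, 180, 180].

INTERFACE

Orientations are given as a 3x3 rotation matrix whose columns are the frame's x, y, z axes.
In Python, from station import sense, capture, camera_model, finish_job gives the robot as it stands.
- The arm moves only by the shell command python3 -m inch 'ROWS'. ROWS is JSON, a list of rows, each an object with "hand": the closure, from 0 (fully open) to 1 (shut); "slide": the shift along the world's x, y, z in cm, a list of three; "yaw": the turn about the world's z in rad. A call has 1 to 10 rows; each row is the pose to reach, as a shift and turn from the pose commanded when the call began; what a row does not reach only later rows make up. A row lasts 1/8 s, in which the tool goes at most 62.5 mm and 10.7 degrees, less where a joint would pass 70% of its speed; a pose out of reach is approached as far as the arm can. A call with a gripper value outside its range is refused whole. The fingers move at their own pace and stop on an object; the grip force is fixed at half the most. Time passes only in rows, so rows that repeat a pose let the fingers close. It gives the time, the measured TCP pose, the force and the opening at its end, in the units of the state.
- sense(): the state, without advancing time (a new reading comes with each control period).
- capture(name): name is "scene" or "top" or "wrist"; returns the picture (420x560x3 uint8, blue, green, red); there is no depth.
- camera_model(name): a dict with "mtx" (3x3 intrinsics, pixels), "xyz" and "orientation" of the camera in the world; the wrist camera has in their place "tool_from_camera" (4x4, takes a point from camera to tool coordinates, whose origin is the TCP and whose axes are the flange's). Camera axes: x right, y up, looking along -z (the intrinsics and any distortion apply to the point x, -y, -z); pixel columns grow to the right and rows downward; lengths in m; the calibration is good to about 2 mm. A picture is of the moment at which its call begins: read the wrist's pose just before it. camera_model takes no time and is no camera call.
- finish_job(): hands the job in, once; it reports no verdict.
The state is a dict: "time_s": time; "joints": joint angles; "joint_velocities": joint speeds; "effort": joint torques, N m; "tcp_pos": TCP position; "ee_rot": TCP orientation; "wrist_force": force on the tool from outside, world axes, zero at the start; "moment": the same for the moment, N m; "gripper_width": opening from 0.0 (shut) to 1.0 (fully open).
Only numpy, scipy, OpenCV 4.12 (cv2) and the standard library are available. Lean on these libraries where they do the work, as an engineer would, in place of code of your own. Each camera call takes 0.05 s, during which the arm holds its last target. There are 200 camera calls.

## Working session

There is one attempt and no reset: what is moved stays moved. The work goes in short steps, Python scripts to look and compute and a shell command to move; the robot and the scene stay as the last step left them, time stands still between calls to the robot, and variables do not carry over. Pictures are saved under pics/ and viewed, about 8 in all and at most 12, crops included, and the job is handed in when it is done.

```bash
mkdir -p pics; ls
python3 - <<'E'
from station import *
import cv2,json
s=sense();print(s)
for n in("top","scene"):
    cv2.imwrite(f"pics/{n}0.png",capture(n));print(n,camera_model(n))
print(camera_model("wrist"))
E
```

```text
pics
{'time_s': 0.0, 'joints': array([-5.62886658e+01,  2.20884104e+01,  3.80549070e-01, -3.15188102e-02,
       -6.84108208e+01, -1.48153511e+01]), 'joint_velocities': array([-0.00709866, -0.01769185,  0.06908007,  0.00114658,  0.06519742,
       -0.03849808]), 'effort': array([ 8.95947742e-04, -3.90662384e+01,  1.87404191e+01,  4.21966463e+00,
        1.10529285e-02, -1.94729332e-04]), 'tcp_pos': array([ 0.20227925, -0.59088001,  0.29118292]), 'ee_rot': array([[-9.46173756e-01, -3.23658306e-01, -7.24111471e-04],
       [-3.23659114e-01,  9.46171628e-01,  2.00692750e-03],
       [ 3.55749737e-05,  2.13326741e-03, -9.99997724e-01]]), 'wrist_force': array([-0.57400445,  0.21735653, -0.57239334]), 'moment': array([-0.05336303,  0.03710181,  0.01188567]), 'gripper_width': 1.0003380622488611}
top {'mtx': array([[475.89685495,   0.        , 275.54479845],
       [  0.        , 475.89685495, 213.63045812],
       [  0.        ,   0.        ,   1.        ]]), 'xyz': array([0.42602538, 0.03720378, 0.9868125 ]), 'orientation': array([[-0.01802747,  0.98983005, -0.14110806],
       [-0.9996954
[... 286 characters left out ...]
 1.0482685 ]), 'orientation': array([[ 0.06211703, -0.86660859,  0.49510709],
       [ 0.99804638,  0.05060388, -0.03664242],
       [ 0.00670029,  0.49641596,  0.86805893]])}
{'mtx': array([[360.51801187,   0.        , 284.05084496],
       [  0.        , 360.51801187, 209.11513797],
       [  0.        ,   0.        ,   1.        ]]), 'tool_from_camera': array([[-1.08419993e-04,  9.59662720e-01,  2.81153788e-01,
         7.73916900e-02],
       [ 9.99999941e-01,  1.22728384e-05,  3.43734304e-04,
        -7.54637259e-04],
       [ 3.26418442e-04,  2.81153808e-01, -9.59662664e-01,
        -9.24944902e-02],
       [ 0.00000000e+00,  0.00000000e+00,  0.00000000e+00,
         1.00000000e+00]])}
```

View pics/top0.png

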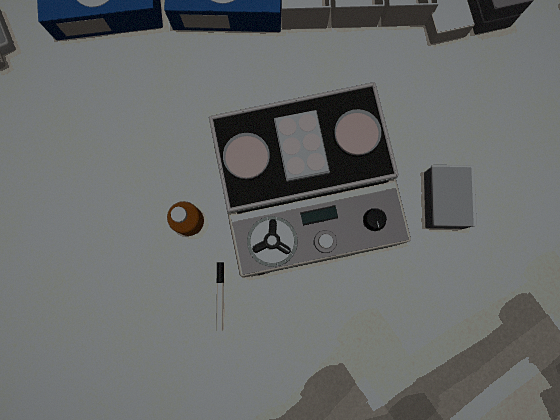

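Run:
```python
import cv2
im=cv2.imread("pics/top0.png");print(im.shape)
```

```text
(420, 560, 3)
```

The top view shows the dial at about (272,241), the start key at (325,241), the speed knob at (374,219), the bottle at (185,218) and the pen at (220,295). The next step is an enlarged crop and a first position estimate.

```bash
cat > h.py <<'E'
import numpy as np
from station import *
def ray(n,u,v,z,s=None):
    """pixel -> world point at height z"""
    c=camera_model(n);k=c["mtx"]
    d=np.array([(u-k[0,2])/k[0,0],-(v-k[1,2])/k[1,1],-1])
    if n=="wrist":
        T=c["tool_from_camera"];R=s["ee_rot"]@T[:3,:3];p=s["tcp_pos"]+s["ee_rot"]@T[:3,3]
    else: R,p=c["orientation"],c["xyz"]
    d=R@d; return p+d*(z-p[2])/d[2]
E
python3 - <<'E'
from h import *
import cv2
im=cv2.imread("pics/top0.png")[205:270,225:395]
cv2.imwrite("pics/top0c.png",cv2.resize(cv2.convertScaleAbs(im,alpha=1.5),None,fx=4.6,fy=4.6,interpolation=cv2.INTER_CUBIC))
for n,u,v,z in(("dial",272,241,.09),("start",325,241,.083),("speed",374,219,.087)):print(n,ray("top",u,v,z))
E
```

```text
dial [0.5018025  0.05765289 0.09      ]
start [ 0.50043554 -0.04287782  0.083     ]
speed [ 0.54016519 -0.13683941  0.087     ]
```

View pics/top0c.png

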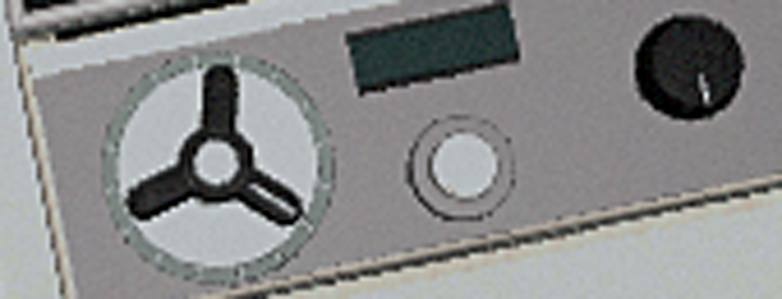

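The measured dial-to-knob distance is 0.198 m, against 0.203 m given. The start key also lies within 2 mm of where the deck layout puts it. In the crop, the lobes point at world yaw of about -2°, 118° and -122°, the last being the index lobe. I'll move above the dial and key for a closer wrist view.

```bash
python3 -m inch '[{"hand":0,"slide":[2.5,5,0],"yaw":0},{"hand":0,"slide":[5,10,0],"yaw":0},{"hand":0,"slide":[7.5,15,0],"yaw":0},{"hand":0,"slide":[10,20,0],"yaw":0},{"hand":0,"slide":[12.5,25,0],"yaw":0},{"hand":0,"slide":[15,30,0],"yaw":0},{"hand":0,"slide":[17.5,35,0],"yaw":0},{"hand":0,"slide":[20,40,0],"yaw":0},{"hand":0,"slide":[22.5,45,0],"yaw":0},{"hand":0,"slide":[25,50,0],"yaw":0}]'
python3 -m inch '[{"hand":0,"slide":[2,5,0],"yaw":0},{"hand":0,"slide":[4,10,0],"yaw":0},{"hand":0,"slide":[4.5,11,0],"yaw":0},{"hand":0,"slide":[4.5,11,0],"yaw":0},{"hand":0,"slide":[4.5,11,0],"yaw":0}]'
python3 - <<'E'
from h import *
import cv2,pickle
s=sense();im=capture("wrist");pickle.dump(s,open("s1.pkl","wb"));cv2.imwrite("pics/w1.png",im)
print(s["time_s"],s["tcp_pos"],s["joints"],s["gripper_width"])
E
```

```text
time_s: 1.35
tcp_pos: [0.4527, -0.0895, 0.2922]
ee_rot: [[-0.946, -0.324, -0.0], [-0.324, 0.946, 0.0], [0.0, 0.0, -1.0]]
wrist_force: [0.4, -1.1, 0.2]
gripper_width: 1.0
time_s: 1.98
tcp_pos: [0.4968, 0.0177, 0.2921]
ee_rot: [[-0.947, -0.323, -0.001], [-0.323, 0.947, -0.0], [0.001, 0.0, -1.0]]
wrist_force: [0.1, -0.2, 0.2]
gripper_width: 1.001
1.975 [0.49682302 0.01772128 0.29208289] [ 2.07897235e+01  9.55597895e+00 -1.70340903e+01 -6.87850816e-03
 -6.34567741e+01 -9.19620474e+01] 1.0012076511469465
```

View pics/w1.png

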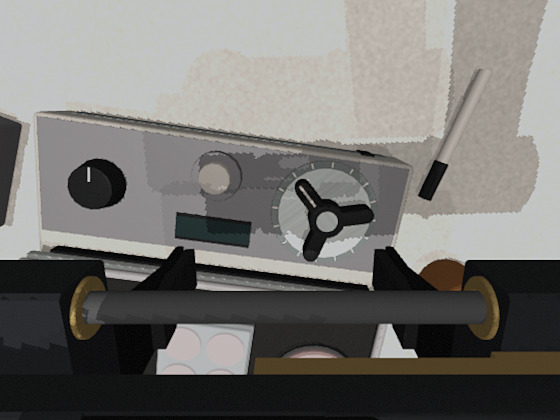

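The wrist view shows the dial hub at about (326,221). The index lobe tip is at (300,184), the other lobe tips at (372,213) and (309,258), the start key's top at (214,177) and the knob at (97,184).

Run:
```python
from h import *
import pickle,cv2
s=pickle.load(open("s1.pkl","rb"))
h=ray("wrist",326,221,.091,s);print("hub",h)
for u,v in((300,184),(372,213),(309,258)):
    p=ray("wrist",u,v,.088,s)-h;print(np.hypot(*p[:2]),np.degrees(np.arctan2(p[1],p[0])))
st=ray("wrist",214,177,.083,s);sp=ray("wrist",95,184,.087,s);print("start",st,"speed",sp)
im=cv2.imread("pics/w1.png")[150:290,180:400]
cv2.imwrite("pics/w1c.png",cv2.resize(im,None,fx=3.6,fy=3.6,interpolation=cv2.INTER_CUBIC))
```

```text
hub [0.50354031 0.05708888 0.091     ]
0.03890616035819739 -125.77398896919634
0.04017198025254413 117.77520836883406
0.03825065751448372 -2.12557562935133
start [ 0.49960374 -0.0450988   0.083     ] speed [ 0.53674359 -0.13794481  0.087     ]
```

View pics/w1c.png

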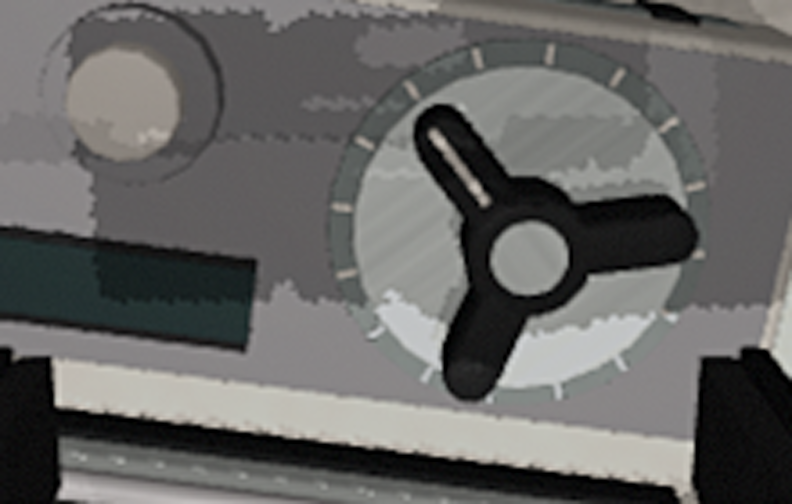

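Both cameras agree on the hub at (0.503, 0.057) to within 1 mm, and the lobes come out at about -3°, 117° and -123° with the expected 39 mm radius. I'll close the fingers and go down into the sector on the anticlockwise side of the 117° lobe.

```bash
python3 -m inch '[{"hand":1,"slide":[-1.6,2.8,-2],"yaw":0.07},{"hand":1,"slide":[-3.2,5.6,-5],"yaw":0.14},{"hand":1,"slide":[-3.2,5.6,-9],"yaw":0.14},{"hand":1,"slide":[-3.2,5.6,-9],"yaw":0.14},{"hand":1,"slide":[-3.2,5.6,-9],"yaw":0.14},{"hand":1,"slide":[-3.2,5.6,-9],"yaw":0.14},{"hand":1,"slide":[-3.2,5.6,-11.4],"yaw":0.14},{"hand":1,"slide":[-3.2,5.6,-14.4],"yaw":0.14},{"hand":1,"slide":[-3.2,5.6,-14.4],"yaw":0.14}]'
python3 - <<'E'
from h import *
import cv2
cv2.imwrite("pics/t2.png",cv2.resize(capture("top")[180:300,200:400],None,fx=4,fy=4,interpolation=cv2.INTER_CUBIC))
s=sense();print(s["tcp_pos"],s["wrist_force"])
H=np.array([.503,.057]);y=np.degrees(np.arctan2(s["ee_rot"][1,1],s["ee_rot"][0,1]));print(y)
# finger targets: lobe-frame (32, 16.5) mm, lobe angle 117-a
p0=s["tcp_pos"][:2]
for a in(0,11,22,33,44,55,66,77,84):
    t=np.radians(117-a);u=np.array([np.cos(t),np.sin(t)]);v=np.array([-u[1],u[0]])
    print(a,np.round((H+.032*u+.0165*v-p0)*100,2),round(np.radians(117-a-y),3))
E
```

```text
time_s: 3.15
tcp_pos: [0.4649, 0.0742, 0.1476]
ee_rot: [[-0.892, -0.452, -0.003], [-0.452, 0.892, -0.001], [0.003, 0.0, -1.0]]
wrist_force: [1.0, -0.2, 0.6]
gripper_width: 0.069
[0.4658178  0.07457373 0.14883043] [ 0.21814675 -0.8425398   0.73218404]
116.91497427843001
0 [0.8  0.34] 0.001
11 [1.25 0.86] -0.191
22 [1.8  1.29] -0.382
33 [2.41 1.6 ] -0.574
44 [3.08 1.79] -0.766
55 [3.76 1.84] -0.958
66 [4.45 1.77] -1.15
77 [5.11 1.56] -1.342
84 [5.5  1.37] -1.465
```

View pics/t2.png

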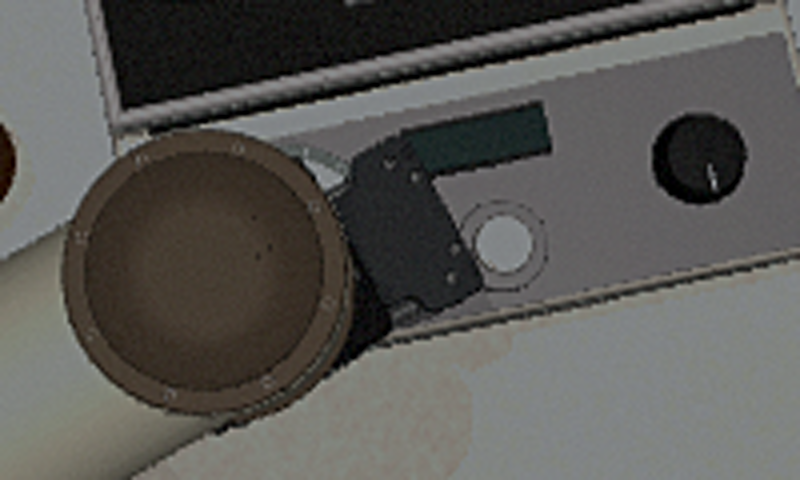

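The hand hides the dial from the top camera. There was no contact on the way down: the force stayed near zero and the height is right. I'll start the arc push to about 33° and watch the force.

```bash
python3 -m inch '[{"hand":1,"slide":[0.4,0.17,0],"yaw":0},{"hand":1,"slide":[0.8,0.34,0],"yaw":0},{"hand":1,"slide":[1.02,0.61,0],"yaw":-0.095},{"hand":1,"slide":[1.25,0.86,0],"yaw":-0.19},{"hand":1,"slide":[1.52,1.08,0],"yaw":-0.285},{"hand":1,"slide":[1.8,1.29,0],"yaw":-0.38},{"hand":1,"slide":[2.1,1.45,0],"yaw":-0.48},{"hand":1,"slide":[2.41,1.6,0],"yaw":-0.575}]'
python3 - <<'E'
from h import *
import cv2
s=sense();print(s["tcp_pos"],s["wrist_force"],s["moment"],s["gripper_width"])
cv2.imwrite("pics/w3.png",capture("wrist"))
E
```

```text
time_s: 4.2
tcp_pos: [0.4853, 0.0897, 0.1475]
ee_rot: [[-0.994, 0.11, -0.01], [0.11, 0.994, -0.003], [0.01, -0.004, -1.0]]
wrist_force: [-13.5, 4.2, 5.6]
gripper_width: 0.01
[0.48529706 0.08965837 0.14752248] [-13.46029333   4.15137983   5.56497876] [1.24422698 4.02120153 0.1198748 ] 0.010130747199652044
```

View pics/w3.png

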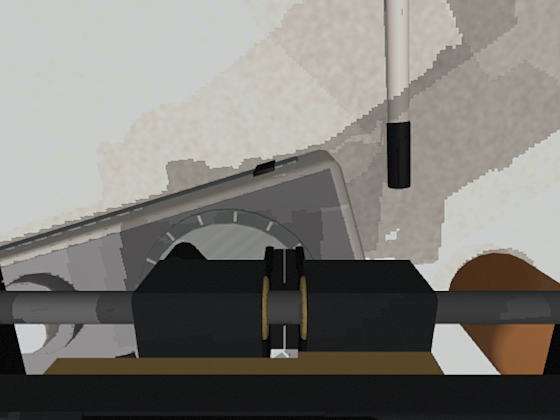

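The wrist view shows a lobe at about (185,250) and the closed fingers inside the dial. The 13 N reading is more than expected and may be a motion transient, so I'll hold and re-read.

```bash
python3 -m inch '[{"hand":1,"slide":[0,0,0],"yaw":0},{"hand":1,"slide":[0,0,0],"yaw":0}]'
python3 - <<'E'
from h import *
import cv2
im=cv2.imread("pics/w3.png")[190:320,60:330]
cv2.imwrite("pics/w3c.png",cv2.resize(cv2.convertScaleAbs(im,alpha=1.6),None,fx=2.9,fy=2.9,interpolation=cv2.INTER_CUBIC))
s=sense();H=np.array([.503,.057])
for t in(-3,-123,117):
  for a in(22.5,45):
    pass
# where the dark lobe tip near (185,243) lies
p=ray("wrist",185,243,.091,s)[:2]-H;print(p,np.hypot(*p),np.degrees(np.arctan2(p[1],p[0])))
E
```

```text
time_s: 4.5
tcp_pos: [0.4854, 0.0897, 0.1476]
ee_rot: [[-0.994, 0.106, -0.01], [0.106, 0.994, -0.003], [0.01, -0.004, -1.0]]
wrist_force: [-10.7, 3.0, 4.0]
gripper_width: 0.002
[-0.04048602 -0.01014008] 0.04173654359482861 -165.93901168426424
```

View pics/w3c.png

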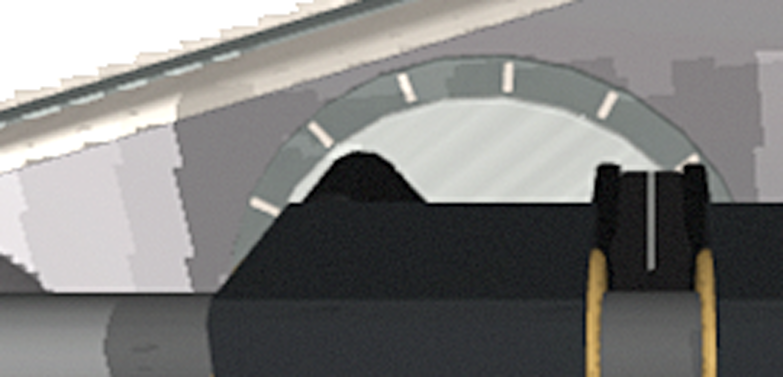

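Run:
```python
from h import *
s=sense();R=s["ee_rot"]
for u,v in((266,248),(285,250),(303,248)):
    p=ray("wrist",u,v,s["tcp_pos"][2]-.07,s);print(u,v,R.T@(p-s["tcp_pos"]))
print(s["joints"],s["effort"],s["wrist_force"],s["moment"])
```

```text
266 248 [ 0.00970846 -0.00962956  0.07013934]
285 250 [ 0.00868024 -0.00040631  0.0700932 ]
303 248 [0.00973485 0.00832661 0.07006997]
[  29.28838708   19.01511107  -28.27561705   -0.22387301  -43.30918681
 -125.23187261] [ -2.2456301  -29.6590358   17.29226768   4.97793049   2.33301356
  -0.07713031] [-10.65974409   3.01187814   3.96674238] [0.70624832 3.18923802 0.05011529]
```

The tip measures 19 × 18 mm, as assumed. The lobe edge in view is the lobe's foot, which puts the dial at about 27–30°. So the finger is loading the lobe between stops 1 and 2, and the arm is giving about 4 mm. I'll carry on in short steps.

```bash
python3 -m inch '[{"hand":1,"slide":[0.33,0.1,0],"yaw":-0.095},{"hand":1,"slide":[0.33,0.1,0],"yaw":-0.095}]'
python3 -m inch '[{"hand":1,"slide":[0.34,0.09,0],"yaw":-0.095},{"hand":1,"slide":[0.34,0.09,0],"yaw":-0.095}]'
python3 - <<'E'
from h import *
import cv2
s=sense();H=np.array([.503,.057]);R=s["ee_rot"];d=s["tcp_pos"][:2]-H
print("yaw",np.degrees(np.arctan2(R[1,1],R[0,1])),"u,v",d@R[:2,1],-d@-R[:2,0],s["tcp_pos"],s["wrist_force"],s["moment"])
im=capture("wrist");cv2.imwrite("pics/w4.png",im)
E
```

```text
time_s: 4.75
tcp_pos: [0.4865, 0.0909, 0.1473]
ee_rot: [[-0.979, 0.201, -0.016], [0.201, 0.98, -0.003], [0.015, -0.006, -1.0]]
wrist_force: [-18.1, 6.6, 9.2]
gripper_width: 0.003
time_s: 5.0
tcp_pos: [0.4962, 0.0932, 0.1488]
ee_rot: [[-0.957, 0.29, 0.0], [0.29, 0.957, 0.001], [-0.0, 0.001, -1.0]]
wrist_force: [-2.1, 1.5, 0.7]
gripper_width: 0.004
yaw 73.16116369717481 u,v 0.0326922190541032 0.01697254447303051 [0.49622549 0.09320711 0.14880622] [-2.0579564   1.5465293   0.72751392] [ 0.73285302  0.75526408 -0.0148548 ]
```

It snapped: the force dropped to 2 N with the finger face at 44°, so the dial is at stop 2 (45°). Now for the third click.

```bash
python3 -m inch '[{"hand":1,"slide":[0.34,0.03,0],"yaw":-0.095},{"hand":1,"slide":[0.68,0.05,0],"yaw":-0.19}]'
python3 -m inch '[{"hand":1,"slide":[0.35,-0.03,0],"yaw":-0.095},{"hand":1,"slide":[0.35,-0.03,0],"yaw":-0.095}]'
python3 -m inch '[{"hand":1,"slide":[0.34,-0.04,0],"yaw":-0.095},{"hand":1,"slide":[0.34,-0.04,0],"yaw":-0.095}]'
```

```text
time_s: 5.3
tcp_pos: [0.5001, 0.0941, 0.1483]
ee_rot: [[-0.883, 0.469, -0.007], [0.469, 0.883, 0.001], [0.007, -0.002, -1.0]]
wrist_force: [-17.9, 13.8, 9.5]
gripper_width: 0.007
time_s: 5.55
tcp_pos: [0.5075, 0.0931, 0.1488]
ee_rot: [[-0.838, 0.546, 0.002], [0.546, 0.838, 0.0], [-0.002, 0.002, -1.0]]
wrist_force: [0.1, -0.5, 0.8]
gripper_width: 0.005
time_s: 5.8
tcp_pos: [0.5097, 0.0925, 0.1485]
ee_rot: [[-0.781, 0.624, -0.001], [0.624, 0.781, 0.0], [0.001, -0.0, -1.0]]
wrist_force: [-3.7, 4.2, 2.9]
gripper_width: 0.006
```

Third click done: the force went from 22 N to about 0. Now the fourth, in small steps.

```bash
python3 -m inch '[{"hand":1,"slide":[0.33,-0.1,0],"yaw":-0.095},{"hand":1,"slide":[0.33,-0.1,0],"yaw":-0.095}]'
python3 -m inch '[{"hand":1,"slide":[0.33,-0.11,0],"yaw":-0.095},{"hand":1,"slide":[0.33,-0.11,0],"yaw":-0.095}]'
python3 - <<'E'
from h import *
H=np.array([.503,.057])
s=sense();R=s["ee_rot"];d=s["tcp_pos"][:2]-H
print("yaw",np.degrees(np.arctan2(R[1,1],R[0,1])),"u,v",d@R[:2,1],d@R[:2,0],s["wrist_force"])
E
```

```text
time_s: 6.05
tcp_pos: [0.5117, 0.0924, 0.1484]
ee_rot: [[-0.718, 0.696, -0.003], [0.696, 0.718, 0.002], [0.004, -0.001, -1.0]]
wrist_force: [-9.4, 9.5, 5.3]
gripper_width: 0.006
time_s: 6.3
tcp_pos: [0.5169, 0.0907, 0.1487]
ee_rot: [[-0.65, 0.76, 0.001], [0.76, 0.65, 0.0], [-0.0, 0.001, -1.0]]
wrist_force: [0.2, -0.3, 0.1]
gripper_width: 0.001
yaw 40.571628537880585 u,v 0.03251615498732382 0.016535364908175105 [ 0.17218479 -0.34672943  0.06277835]
```

Fourth snap: the force is zero with the finger at 77°, so the dial should be at 90°. I'll back off the lobe, lift, and return to the earlier viewpoint to check.

```bash
python3 -m inch '[{"hand":1,"slide":[-0.25,0.3,0],"yaw":0},{"hand":1,"slide":[-0.25,0.3,3],"yaw":0},{"hand":1,"slide":[-0.25,0.3,8],"yaw":0},{"hand":1,"slide":[-1,-3,13],"yaw":0.17},{"hand":1,"slide":[-2,-7.3,14.3],"yaw":0.34},{"hand":1,"slide":[-2,-7.3,14.3],"yaw":0.51},{"hand":1,"slide":[-2,-7.3,14.3],"yaw":0.68},{"hand":1,"slide":[-2,-7.3,14.3],"yaw":0.85},{"hand":1,"slide":[-2,-7.3,14.3],"yaw":1.02},{"hand":1,"slide":[-2,-7.3,14.3],"yaw":1.19}]'
python3 -m inch '[{"hand":1,"slide":[0,0,0],"yaw":0.0},{"hand":1,"slide":[0,0,0],"yaw":0}]'
python3 - <<'E'
from h import *
import cv2,pickle
s=sense();im=capture("wrist");pickle.dump(s,open("s5.pkl","wb"));cv2.imwrite("pics/w5.png",im);print(s["tcp_pos"])
E
```

```text
time_s: 7.55
tcp_pos: [0.4965, 0.0168, 0.2911]
ee_rot: [[-0.946, -0.325, 0.0], [-0.325, 0.946, -0.0], [0.0, -0.0, -1.0]]
wrist_force: [0.2, -0.4, -0.7]
gripper_width: 0.008
time_s: 7.8
tcp_pos: [0.4965, 0.0171, 0.2912]
ee_rot: [[-0.948, -0.317, 0.0], [-0.317, 0.948, -0.0], [0.0, -0.0, -1.0]]
wrist_force: [0.3, -0.4, 0.9]
gripper_width: 0.003
[0.4965257  0.01708619 0.29118938]
```

View pics/w5.png

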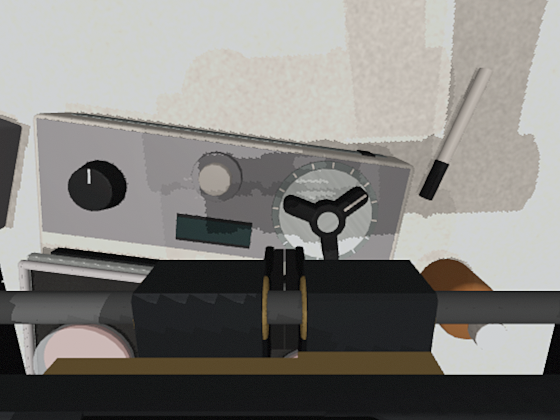

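The index lobe's white line now points to about (366,193) from the hub at (328,221). The other lobe tips are at (286,203) and below the hub, and the knob mark is unchanged.

Run:
```python
from h import *
import pickle
s=pickle.load(open("s5.pkl","rb"));h=ray("wrist",328,221,.091,s);print(h)
for u,v in((366,193),(286,203)):
    p=ray("wrist",u,v,.088,s)-h;print(np.hypot(*p[:2]),np.degrees(np.arctan2(p[1],p[0])))
print(ray("wrist",215,178,.083,s),sense()["tcp_pos"])
```

```text
[0.50286665 0.05784963 0.091     ]
0.03958738542646156 145.54796628823286
0.03893643450105725 -94.37112476182519
[ 0.49943515 -0.04459333  0.083     ] [0.49654707 0.01715003 0.29120213]
```

The index lobe turned 88.7° clockwise and the other lobe 92.2°, so the dial is four clicks on. Now I'll press the start key at (0.4995, -0.045).

```bash
python3 -m inch '[{"hand":1,"slide":[0.15,-3.1,0],"yaw":0},{"hand":1,"slide":[0.3,-6.2,-4],"yaw":0},{"hand":1,"slide":[0.3,-6.2,-9],"yaw":0},{"hand":1,"slide":[0.3,-6.2,-12.6],"yaw":0},{"hand":1,"slide":[0.3,-6.2,-12.6],"yaw":0}]'
python3 -m inch '[{"hand":1,"slide":[0,0,-0.9],"yaw":0},{"hand":1,"slide":[0,0,-1.5],"yaw":0},{"hand":1,"slide":[0,0,-1.8],"yaw":0},{"hand":1,"slide":[0,0,-1.8],"yaw":0}]'
```

```text
time_s: 8.48
tcp_pos: [0.498, -0.0452, 0.163]
ee_rot: [[-0.948, -0.318, -0.007], [-0.318, 0.948, -0.001], [0.007, 0.001, -1.0]]
wrist_force: [1.1, -0.9, -0.1]
gripper_width: 0.002
time_s: 8.98
tcp_pos: [0.501, -0.0444, 0.1509]
ee_rot: [[-0.947, -0.321, 0.005], [-0.321, 0.947, -0.0], [-0.005, -0.002, -1.0]]
wrist_force: [-4.0, 2.6, 16.7]
gripper_width: 0.007
```

```bash
python3 -m inch '[{"hand":1,"slide":[0,0,0],"yaw":0},{"hand":1,"slide":[0,0,0],"yaw":0}]'
python3 -m inch '[{"hand":1,"slide":[0,0,-0.2],"yaw":0},{"hand":1,"slide":[0,0,-0.2],"yaw":0},{"hand":1,"slide":[0,0,-0.2],"yaw":0}]'
python3 - <<'E'
from h import *
import cv2
s=sense();print(s["tcp_pos"],s["wrist_force"],s["moment"])
w=capture("wrist")[120:270,100:400];cv2.imwrite("pics/w6.png",cv2.resize(w,None,fx=2.6,fy=2.6,interpolation=cv2.INTER_CUBIC))
E
```

```text
time_s: 9.22
tcp_pos: [0.5011, -0.0444, 0.1509]
ee_rot: [[-0.947, -0.321, 0.005], [-0.321, 0.947, 0.0], [-0.005, -0.002, -1.0]]
wrist_force: [-4.2, 1.0, 16.6]
gripper_width: 0.006
time_s: 9.6
tcp_pos: [0.5011, -0.0444, 0.1507]
ee_rot: [[-0.947, -0.321, 0.006], [-0.321, 0.947, -0.0], [-0.005, -0.002, -1.0]]
wrist_force: [-7.5, 3.1, 28.0]
gripper_width: 0.002
[ 0.50107283 -0.04438778  0.15068621] [-7.54041006  3.12069383 28.01682634] [ 0.81225512  2.49806768 -0.09390212]
```

View pics/w6.png

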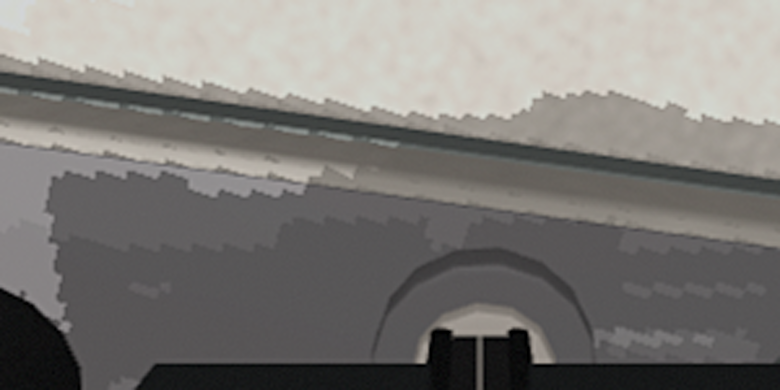

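The stop is rigid: the height doesn't change with another 11 N, far beyond the key's 5 N spring. The picture shows the fingertip wholly on the key, with the key flush in its ring, so it is fully down. Releasing and retreating upwards.

```bash
python3 -m inch '[{"hand":1,"slide":[0,0,1.5],"yaw":0},{"hand":1,"slide":[0,0,5],"yaw":0},{"hand":1,"slide":[0,0,10],"yaw":0},{"hand":1,"slide":[-0.3,6.2,14.6],"yaw":0},{"hand":1,"slide":[-0.3,6.2,14.6],"yaw":0},{"hand":1,"slide":[-0.3,6.2,14.6],"yaw":0},{"hand":1,"slide":[-0.3,6.2,14.6],"yaw":0}]'
python3 - <<'E'
from h import *
import cv2
s=sense();print(s["wrist_force"],s["tcp_pos"])
im=capture("wrist")
a=cv2.imread("pics/w5.png")
crop=lambda x:cv2.resize(x[100:270,20:420],None,fx=1.7,fy=1.7)
cv2.imwrite("pics/w7.png",cv2.vconcat([crop(a),crop(im)]))
E
```

```text
time_s: 10.52
tcp_pos: [0.4958, 0.0167, 0.2898]
ee_rot: [[-0.948, -0.319, -0.003], [-0.319, 0.948, -0.001], [0.003, 0.0, -1.0]]
wrist_force: [0.5, 0.4, 0.5]
gripper_width: 0.003
[0.51912779 0.38960225 0.47933036] [0.49576488 0.01668548 0.28984654]
```

View pics/w7.png

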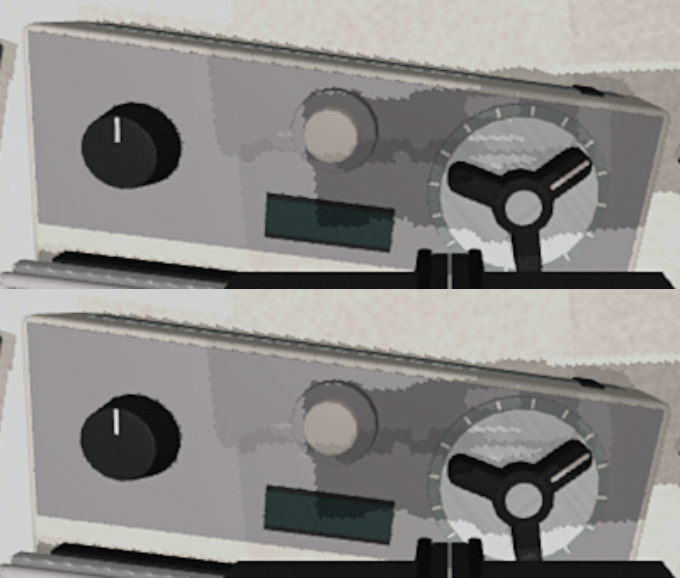

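Before and after the press, the dial (four clicks on), the knob mark and the raised key look identical, and the hand is clear with no force on it. Handing in.

```bash
python3 -c "
from station import *
print(finish_job())"
```

```text
the job is handed in; nothing more can be done
None
```

The timer dial is set four clicks on and the start key has been pressed and is back up. I handed the job in at about 10.5 s of the 48 s allowed; `finish_job` gave no verdict.

**Dial:** I pushed it clockwise with the closed fingertips against the side of one lobe, without gripping it. I felt the last three clicks as force drops. The first went by unseen during the opening push, so the count rests on the pictures. Measured there, the lobes had turned 88.7° and 92.2°, against a target of 90°.

**Start key:** I pressed it only after that check. It reached a hard stop at 28 N, well past its 5 N spring, with the fingertip wholly on the key. The last picture shows it up again.

**Other objects:** In the last picture the dial and the speed knob's mark had not moved, and the arm was clear with no force on it. I did not measure the bystanders one by one. The arm met no unexpected force near them.

**Two readings disagreed with expectation:**
- **Push force:** the lobe took about 13–23 N, against the roughly 5 N given.
- **Key height:** the key bottomed with the hand about 4 mm higher than calculated. I put this down to the closed fingers reaching slightly further than 70 mm, but did not check it.

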